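Count wooden wheels through the gate of a counting board

ROBOT

A 6-joint arm with a two-finger parallel gripper is mounted at the origin on the work surface. World frame = base frame: x ahead of the robot, y to its left, z up, the work surface at z = 0. Lengths are in m, angles in degrees, forces in N, time in s.
With the tool pointing down it reaches from about 0.275 to 0.85 m from the base axis. Payload 5.2 kg.
Tool frame: the origin (TCP) lies midway between the tips of the shut fingers; the grasp point (between the pads) lies robot.grip_point_offset behind it (robot.grip_point_offset is the distance from the TCP to the grasp point, in m); z points along the fingers, y is the direction in which the jaws open and shut (so a half turn about z gives the same grasp; the last joint's range is limited). The gripper opens to 85 mm and grips with 20 to 120 N. Pads are 22 mm wide; open, the fingers measure 114 mm over their backs; the gripper's body (76 mm by 85 mm) begins 54 mm behind the grasp point. The pads swing forward as they close: fully open they stand 13 mm farther back than shut.
Start: joints at [64.756, 14.817, 87.949, -0, 77.235, -11.62], TCP at [0.13, 0.535, 0.231] pointing down, gripper open.
Joint ranges: [-179.93, 179.93], [-52.35, 119.4], [10.71, 147.94], [-69.91, 249.91], [12.55, 155.21], [-178.61, 178.61]. Speed limits (degrees/s): [147.25, 147.25, 180, 180, 180, 180].

INTERFACE

Orientations are given as [roll, pitch, yaw] about the fixed x, y, z axes, in that order (R = Rz(yaw) Ry(pitch) Rx(roll)).
In Python, from station import robot, capture, spotter gives the robot as it stands.
- The arm moves only by the tool arm_command, never from a script. Its arguments are lists of equal length, an entry for each row: "fingers": the finger opening in mm, from 0 to 85.4; "dp": the shift along the world's x, y, z in units of 50 mm (1.0 is 50 mm), a list of three; "twist": the turn about the world's z in degrees. In form: {"fingers": [fingers, ...], "dp": [[tx, ty, tz], ...], "twist": [twist, ...]}. A call has 1 to 12 rows; each row shifts and turns the commanded pose from where the row before left it; what a row does not reach is not made up. A row lasts 1/8 s, in which the tool goes at most 62.5 mm and 10.7 degrees, less where a joint would pass 70% of its speed; a pose out of reach is approached as far as the arm can. A call is refused whole if a number of a shift passes 1 or a number of a turn 10.7, either way. A call with a gripper value outside its range is refused whole. The fingers move at their own pace and stop on an object; the grip force is fixed at half the most. Time passes only in rows, so rows that do not move let the fingers close. It gives the time, the measured TCP pose, the force and the opening at its end, in the units of the state.
- robot.get_obs(): the state, without advancing time (a new reading comes with each control period).
- capture(name): name is "scene" or "top"; returns a dict with "pixels" (400x640x3 uint8, red, green, blue), "depth" (400x640 float32, m along the optical axis (not along the pixel's ray), 0 where there is no reading), "vertical_fov" (degrees; the focal length in pixels is half the picture's height over the tangent of half this angle, whatever the lens; pixels are square), "cx", "cy" (the principal point, pixels), "R" (3x3) and "t" (3): a world point X has camera coordinates R X + t. Camera axes: x right, y down, z forward; pixel columns grow to the right and rows downward; lengths in m; the calibration is good to about 2 mm. A picture is of the moment at which its call begins.
- robot.job_done(): hands the job in, once; it reports no verdict.
Trained networks look in the newest picture that a camera, given by its name, has taken for a name from the list of things; names that differ only in an ending like _2 or _b are one class to them, and where a whole thing is asked for, a point or a joint stands for the part that bears it (a point fixed in the world has none). Each returns a list of dicts, best first, with "conf" (0 to 1); they miss things now and then, are a little off and sometimes report something else, mostly with a low value. They report only what shows in the picture. A call takes as long as a camera call. They do not tell look-alikes from the thing itself.
- spotter.outline_of(camera, name): "mask" (400x640 bool, what is visible of it) and "box" ([centre column, centre row, width, height] in pixels, round what is visible of it).
The state is a dict: "t": time; "joint_pos": joint angles; "qvel": joint speeds; "effort": joint torques, N m; "tcp_pos": TCP position; "eef_rot": TCP orientation; "force": force on the tool from outside, world axes, zero at the start; "ft_torque": the same for the moment, N m; "width": finger opening in m.
Only numpy, scipy, OpenCV 4.12 (cv2) and the standard library are available. Lean on these libraries where they do the work, as an engineer would, in place of code of your own. Each camera call takes 0.05 s, during which the arm holds its last target. There are 200 camera calls.

TASK

For the craft class's toy-car kits, push the three round wooden wheels lying on the white counting board through its narrow gate into the slot behind it, one at a time: each wheel must be wholly inside the slot before the next one starts through the gate. Slide them flat along the board with the fingertips, never lifting or tipping them, and leave the square tiles and the roll of tape where they are.

Things in the scene. Friction and masses are not known exactly. Their poses are not given: they have to be found in the camera images.
- board: Fixed white-faced counting board on the table, 6 mm thick; the wheels lie on its upper face. Origin on the table under the gate's inner edge; +x points through the gate into the slot, z up. The part before the gate (x -215 to 0, 250 mm wide) is open at its back and sides. All walls on it are 10 mm thick and rise 14 mm above its face (20 mm above the table).
- gate (a point): Middle of the gate's inner edge, on the board's upper face; axes as the board's. The gate is an opening 48 mm wide between two lips 6 mm thick (x -6 to 0). Two wing walls lead to it as a funnel, from the lips back and outwards to x -56, y +-106 mm. A wheel is wholly in the slot when its centre is 21 mm or more past this point in +x.
- slot_end (a point): Foot of the slot's closed end, on the board's upper face, 150 mm past the gate; axes as the board's. The slot is the straight channel from the gate to here, 52 mm wide, open on top, floor level with the board; the three wheels fit in it in a row, a later one pushing the earlier ones on.
- wheel_a: Plain wooden toy wheel, a flat disc 42 mm in diameter and 12 mm thick with a small dark 9 mm spot (axle hole) in the middle of its top face, about 15 g, lying flat and loose on the board in front of the gate. Origin: centre of its underside. All three wheels are alike. It slides freely when pushed from the side.
- wheel_b: Plain wooden toy wheel, a flat disc 42 mm in diameter and 12 mm thick with a small dark 9 mm spot (axle hole) in the middle of its top face, about 15 g, lying flat and loose on the board in front of the gate. Origin: centre of its underside. All three wheels are alike. It slides freely when pushed from the side.
- wheel_c: Plain wooden toy wheel, a flat disc 42 mm in diameter and 12 mm thick with a small dark 9 mm spot (axle hole) in the middle of its top face, about 15 g, lying flat and loose on the board in front of the gate. Origin: centre of its underside. All three wheels are alike. It slides freely when pushed from the side.
- tile_a: Plain wooden square tile, 36 x 36 x 12 mm, loose, origin at the centre of its underside, same wood as the wheels; it lies on the board behind the wheels (175 to 200 mm before the gate). It stays where it is.
- tile_b: Plain wooden square tile, 36 x 36 x 12 mm, loose, origin at the centre of its underside, same wood as the wheels; it lies on the table beside the slot. It stays where it is.
- tape: Roll of clear tape lying flat on the table beside the slot, 70 mm across, 24 mm high, loose; origin at the centre of its underside. It stays where it is.
Things that resemble listed ones, but are neither listed nor needed, are in the scene too. Leave any blue look-alike of the wheel_b alone.

How it is judged:
By the outcome, as a careful person would: the job done as asked, in the order asked, and still so for the second after the job is handed in, with the robot touching nothing.
It also fails if it takes over 64 s, if anything falls off the work surface, if the arm or the gripper's body presses on something with over 40 N, if the wrist force passes 120 N, or if a joint passes its speed limit or range.

## Working session

There is one attempt and no reset: what is moved stays moved. The work goes in short steps, Python scripts to look and compute and a tool call to move; the robot and the scene stay as the last step left them, time stands still between calls to the robot, and variables do not carry over. Pictures are saved under pics/ and viewed, about 8 in all and at most 12, crops included, and the job is handed in when it is done.

Besides the shell and the picture viewer there is one more tool, called after "Emit:" as a command line: name --pt "numbers of a row" for each row, then --argument value for the rest. arm_command: Moves the arm, as the interface text tells. Its arguments: {"type":"object","properties":{"fingers":{"type":"array"},"dp":{"type":"array"},"twist":{"type":"array"}},"required":["fingers","dp","twist"]}

```bash
mkdir -p pics
cat > h.py <<'E'
import numpy as np, cv2
from station import robot, capture, spotter
def K(c):
    f=c["pixels"].shape[0]/2/np.tan(np.radians(c["vertical_fov"])/2); return f
def world(c,u,v,z):
    f=K(c); d=c["R"].T@np.array([(u-c["cx"])/f,(v-c["cy"])/f,1]); o=-c["R"].T@c["t"]
    return o+d*(z-o[2])/d[2]
def proj(c,X):
    p=c["R"]@np.array(X)+c["t"]; return K(c)*p[:2]/p[2]+[c["cx"],c["cy"]]
def save(c,n): cv2.imwrite("pics/"+n,cv2.cvtColor(c["pixels"],cv2.COLOR_RGB2BGR))
E
python3 - <<'E'
from h import *
for n in("top","scene"):
    c=capture(n); save(c,n+"0.png"); print(n,-c["R"].T@c["t"],c["R"][2])
    for k in("wheel_a","tile_a","tape","board"):
        for o in spotter.outline_of(n,k):
            u,v=o["box"][:2]; m=o["mask"]; rgb=c["pixels"][m].mean(0).round()
            ys,xs=np.nonzero(m)
            print(k,round(o["conf"],2),np.round(o["box"]),world(c,xs.mean(),ys.mean(),.018).round(4)[:2],rgb)
o=robot.get_obs();print(o["tcp_pos"],o["eef_rot"],o["t"],robot.grip_point_offset)
E
```

```text
top [0.50366793 0.0119809  0.67690463] [ 0.12323569 -0.01199685 -0.99230491]
wheel_a 0.9 [291. 171.  23.  27.] [0.6368 0.059 ] [100.  83.  58.]
wheel_a 0.72 [409. 161.  27.  23.] [ 0.654  -0.1554] [27. 48. 93.]
wheel_a 0.71 [316. 144.  19.  20.] [0.69   0.0123] [99. 82. 57.]
wheel_a 0.58 [244. 167.  23.  29.] [0.6454 0.1493] [97. 81. 58.]
wheel_a 0.58 [390. 126.  22.  24.] [ 0.7197 -0.1234] [26. 46. 91.]
tile_a 0.89 [242. 277.  23.  20.] [0.4519 0.1441] [97. 80. 55.]
tile_a 0.77 [282. 118.  26.  24.] [0.7376 0.0835] [93. 77. 55.]
tape 0.66 [367. 247.  41.  42.] [ 0.4994 -0.0796] [90. 93. 93.]
board 0.87 [284. 200. 156. 217.] [0.6038 0.062 ] [106.  99.  95.]
scene [ 1.00685975 -0.33305921  0.46401272] [-0.60194205  0.50179404 -0.62118315]
wheel_a 0.95 [300. 313.  34.  35.] [ 0.7293 -0.129 ] [ 36.  64. 122.]
wheel_a 0.9 [363. 248.  30.  28.] [0.694  0.0107] [130. 108.  77.]
wheel_a 0.81 [362. 214.  23.  24.] [0.6424 0.0571] [129. 106.  74.]
wheel_a 0.72 [249. 293.  34.  32.] [ 0.6645 -0.1608] [ 33.  60. 120.]
wheel_a 0.17 [235. 206.  44.  38.] [ 0.505 -0.079] [113. 122. 117.]
tile_a 0.69 [421. 241.  29.  26.] [0.7419 0.0809] [127. 106.  76.]
tile_a 0.67 [326. 145.  22.  18.] [0.4636 0.1363] [119. 103.  75.]
tape 0.98 [235. 206.  46.  40.] [ 0.5046 -0.0793] [112. 119. 115.]
board 0.76 [353. 228. 240. 155.] [0.6452 0.0414] [143. 133. 126.]
board 0.68 [235. 205.  49.  38.] [ 0.5042 -0.0797] [111. 119. 115.]
[0.12952453 0.53448888 0.23126767] [-1.79993234e+02 -1.31428724e-03  1.66376009e+02] 0.5 0.0187
```

Run:
```python
import cv2
a=cv2.imread("pics/top0.png")[80:320,180:440]; cv2.imwrite("pics/a.png",cv2.resize(a,(650,600),interpolation=cv2.INTER_CUBIC))
a=cv2.imread("pics/scene0.png")[90:350,200:500]; cv2.imwrite("pics/b.png",cv2.resize(a,(690,598),interpolation=cv2.INTER_CUBIC))
```

```text
(no output)
```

View pics/a.png

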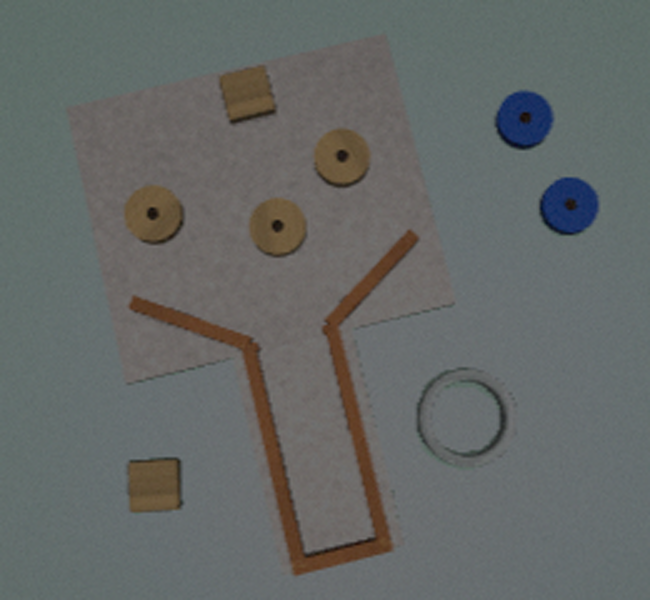

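View pics/b.png

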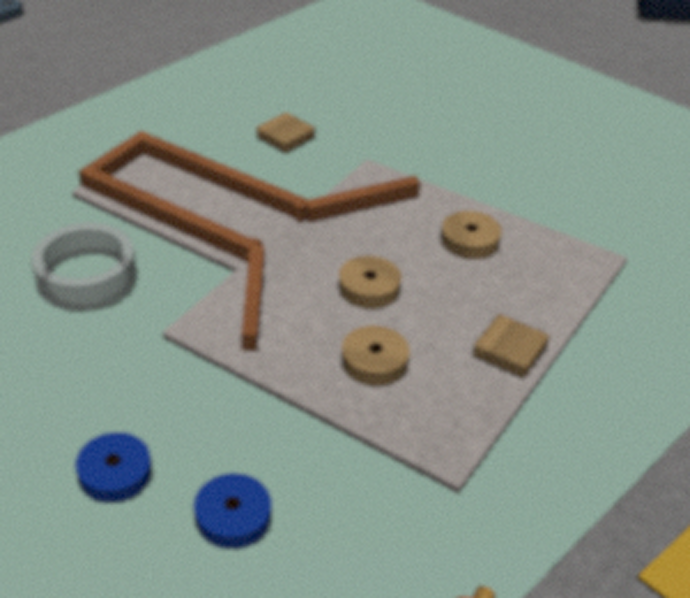

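The board lies with its slot pointing towards the robot. The three wooden wheels are at crop (152,213), (277,226) and (342,156), tile_a is behind them at (247,93), and the blue look-alikes are off the board to the right. Next I'll fit the board pose and put everything in board axes.

Run:
```python
from h import *
from scipy.optimize import least_squares
c=capture("top")
pts=[((68,107),(-215,125,6)),((388,36),(-215,-125,6)),((127,383),(0,125,6)),((455,303),(0,-125,6)),((391,549),(160,36,20)),((296,574),(160,-36,20))]
# board +y is towards image right
P=[(np.array(p)/2.5+[180,80],np.array([q[0],q[1]*(-1 if q[2]==6 else 1),q[2]])/1e3) for p,q in pts]
def T(b,q):
    s,k=np.sin(b[2]),np.cos(b[2]); return np.array([b[0]+k*q[0]-s*q[1],b[1]+s*q[0]+k*q[1],q[2]])
f=lambda b:np.concatenate([proj(c,T(b,q))-p for p,q in P])
r=least_squares(f,[.58,.03,3.38]); b=r.x; print(b,np.degrees(b[2]),r.fun.round(1))
np.save("b.npy",b)
def inv(w): 
    d=np.array(w[:2])-b[:2]; s,k=np.sin(b[2]),np.cos(b[2]); return np.array([k*d[0]+s*d[1],-s*d[0]+k*d[1]])*1e3
for n,(u,v) in dict(R=(342,156),M=(277,226),L=(152,213),tile=(246,88)).items():
    w=world(c,u/2.5+180,v/2.5+80,.018); print(n,w.round(4),inv(w).round(1))
# visible lips check
for q in [(-6,24,20),(-6,-24,20),(0,0,6),(150,0,6),(-56,106,20),(-56,-106,20)]:
    print(q,T(b,np.array(q)/1e3).round(4),((proj(c,T(b,np.array(q)/1e3))-[180,80])*2.5).round())
```

```text
[0.55245878 0.04794903 3.3800761 ] 193.66409507964426 [-0.4 -0.6 -0.2 -1.4 -0.5 -0.   0.9  0.   1.1  0.8 -0.9  0.8]
R [0.6901 0.0121 0.018 ] [-125.2   67.4]
M [0.6372 0.0596 0.018 ] [-85.1   8.7]
L [0.6466 0.1512 0.018 ] [-115.9  -78.1]
tile [0.7419 0.0838 0.018 ] [-192.6    9.9]
(-6, 24, 20) [0.564 0.026 0.02 ] [322. 325.]
(-6, -24, 20) [0.5526 0.0727 0.02  ] [257. 341.]
(0, 0, 6) [0.5525 0.0479 0.006 ] [293. 343.]
(150, 0, 6) [0.4067 0.0125 0.006 ] [341. 546.]
(-56, 106, 20) [ 0.6319 -0.0418  0.02  ] [416. 233.]
(-56, -106, 20) [0.5818 0.1642 0.02  ] [131. 300.]
```

Fit residuals are about 1.5 px, and the predicted lips and wing tips match the picture. In board axes the wheels are M (-85,9), R (-125,67) and L (-116,-78). I'll start with M, cradling it between the fingertips at about 24 mm opening.

Emit:
arm_command --fingers '[24,24,24,24,24,24,24,24,24,24,24,24]' --pt "0.8 -0.7 0" --pt "0.8 -0.7 0" --pt "0.8 -0.7 0" --pt "0.8 -0.7 0" --pt "0.8 -0.7 0" --pt "0.8 -0.7 0" --pt "0.8 -0.7 0" --pt "0.8 -0.7 0" --pt "0.8 -0.7 0" --pt "0.8 -0.7 0" --pt "0.8 -0.7 0" --pt "0.8 -0.7 0" --twist '[0,0,0,0,3,3,3,3,3,4,4,4.3]'

```text
t: 2.05
tcp_pos: [0.6108, 0.1132, 0.2314]
eef_rot: [180.0, 0.0, -166.2]
force: [0.6, 0.5, 0.1]
width: 0.0239
```

Emit:
arm_command --fingers '[24,24,24,24,24,24,24]' --pt "0.65 -0.44 0" --pt "0.65 -0.44 0" --pt "0 0 -0.9" --pt "0 0 -0.9" --pt "0 0 -0.9" --pt "0 0 -0.9" --pt "0 0 0" --twist '[0,0,0,0,0,0,0]'

```text
t: 2.92
tcp_pos: [0.6712, 0.0707, 0.047]
eef_rot: [179.8, -0.5, -166.3]
force: [-0.6, -0.0, -0.1]
width: 0.0241
```

```bash
cat >> h.py <<'E'
b=np.load("b.npy")
def inv(w):
    d=np.array(w[:2])-b[:2]; s,k=np.sin(b[2]),np.cos(b[2]); return np.array([k*d[0]+s*d[1],-s*d[0]+k*d[1]])*1e3
def W(q): # board mm -> world
    s,k=np.sin(b[2]),np.cos(b[2]); x,y=np.array(q)/1e3; return np.array([b[0]+k*x-s*y,b[1]+s*x+k*y])
def status(n,view=True):
    o=robot.get_obs(); print("tcp",np.round(o["tcp_pos"],4),"board",inv(o["tcp_pos"]).round(1),"yaw",np.round(o["eef_rot"],1),"t",o["t"])
    for cam in("top","scene"):
        c=capture(cam)
        for k in("wheel_a","tile_a"):
            for q in spotter.outline_of(cam,k):
                rgb=c["pixels"][q["mask"]].mean(0)
                if k=="wheel_a" and rgb[2]>rgb[0]: continue
                ys,xs=np.nonzero(q["mask"]); w=world(c,xs.mean(),ys.mean(),.013); print(cam,k,round(q["conf"],2),q["mask"].sum(),inv(w).round(1))
        if view:
            r=(slice(80,320),slice(180,440)) if cam=="top" else (slice(90,350),slice(200,500))
            a=cv2.cvtColor(c["pixels"],cv2.COLOR_RGB2BGR)[r]; cv2.imwrite(f"pics/{n}_{cam}.png",cv2.resize(a,None,fx=2.3,fy=2.3,interpolation=cv2.INTER_CUBIC))
E
python3 -c "
from h import *
status('s1')"
```

```text
tcp [0.6712 0.0707 0.047 ] board [-120.7    6. ] yaw [ 179.8   -0.5 -166.3] t 2.925
top wheel_a 0.76 272 [-123.5  -76. ]
top wheel_a 0.7 237 [-122.6   72.6]
scene wheel_a 0.75 322 [-120.7  -81.5]
scene wheel_a 0.66 627 [-127.    65.3]
scene wheel_a 0.58 577 [-85.7   7.5]
scene tile_a 0.76 592 [-190.2    7.9]
scene tile_a 0.76 255 [  70.2 -114.9]
```

View pics/s1_scene.png

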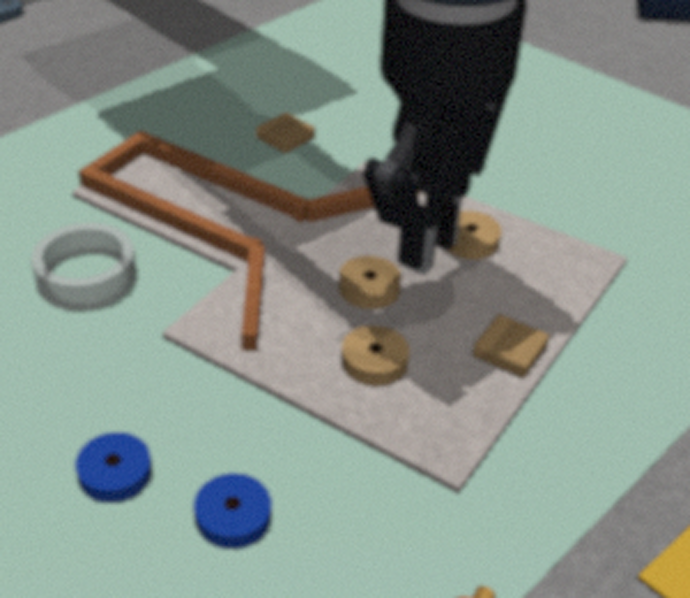

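Emit:
arm_command --fingers '[24,24,24,24]' --pt "0.1 -0.03 0" --pt "0 0 -0.4" --pt "0 0 -0.34" --pt "0 0 0" --twist '[0,0,0,0]'

```text
t: 3.72
tcp_pos: [0.6772, 0.0692, 0.011]
eef_rot: [179.9, -0.3, -166.3]
force: [-0.3, 0.1, 0.5]
width: 0.0237
```

```bash
python3 -c "
from h import *
o=robot.get_obs(); print(o['tcp_pos'],inv(o['tcp_pos']),o['eef_rot'])"
```

```text
[0.6771608  0.06915447 0.01096421] [-126.18196762    8.85300017] [ 179.89767518   -0.32701573 -166.32801141]
```

Emit:
arm_command --fingers '[24,24,24,24,24,24,24,24,24,24,24,24]' --pt "0 0 -0.03" --pt "-0.16 -0.023 0" --pt "-0.16 -0.023 0" --pt "-0.16 -0.023 0" --pt "-0.16 -0.023 0" --pt "-0.16 -0.023 0" --pt "-0.16 -0.023 0" --pt "-0.16 -0.023 0" --pt "-0.16 -0.023 0" --pt "-0.16 -0.023 0" --pt "-0.16 -0.023 0" --pt "0 0 0" --twist '[0,0,0,0,0,0,0,0,0,0,0,0]'

```text
t: 5.22
tcp_pos: [0.5987, 0.0575, 0.0127]
eef_rot: [180.0, -0.0, -166.3]
force: [0.0, 1.1, -0.2]
width: 0.0244
```

```bash
python3 -c "
from h import *
status('s2')"
```

```text
tcp [0.5987 0.0575 0.0127] board [-47.2   1.6] yaw [ 180.    -0.  -166.3] t 5.225
top wheel_a 0.57 205 [-14.4  -1.1]
top tile_a 0.67 445 [  75.  -118.5]
scene wheel_a 0.8 177 [-13.8   9.2]
scene wheel_a 0.71 656 [-126.7   65.3]
scene wheel_a 0.61 474 [-117.   -79.9]
scene tile_a 0.94 535 [-191.1    7.6]
scene tile_a 0.72 155 [  79.1 -108.9]
```

View pics/s2_scene.png

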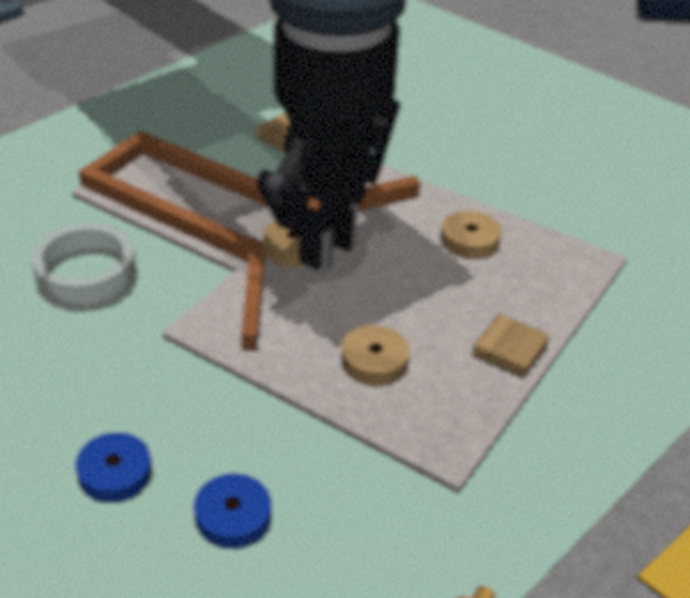

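Emit:
arm_command --fingers '[24,8,8,8,8,8,8,8,8,8,8,8]' --pt "0.19 0.075 0" --pt "0 0 -0.04" --pt "0 0 0" --pt "-0.14 -0.034 0" --pt "-0.14 -0.034 0" --pt "-0.14 -0.034 0" --pt "-0.14 -0.034 0" --pt "-0.14 -0.034 0" --pt "-0.14 -0.034 0" --pt "-0.14 -0.034 0" --pt "-0.14 -0.034 0" --pt "0 0 0" --twist '[0,0,0,0,0,0,0,0,0,0,0,0]'

```text
t: 7.02
tcp_pos: [0.5523, 0.0476, 0.0108]
eef_rot: [180.0, -0.0, -166.3]
force: [-0.2, -0.1, -0.1]
width: 0.0081
```

```bash
python3 -c "
from h import *
status('s3')"
```

```text
tcp [0.5523 0.0476 0.0108] board [0.2 0.3] yaw [ 180.    -0.  -166.3] t 7.025
top wheel_a 0.63 83 [45.4 -2.6]
top wheel_a 0.61 150 [-137.1   69.9]
top tile_a 0.95 372 [-190.3   10.2]
top tile_a 0.84 426 [  76.6 -118.5]
scene wheel_a 0.92 623 [-126.2   64.8]
scene wheel_a 0.75 216 [37.4  0.8]
scene wheel_a 0.59 460 [-116.9  -80.9]
scene tile_a 0.87 562 [-191.     7.6]
```

View pics/s3_scene.png

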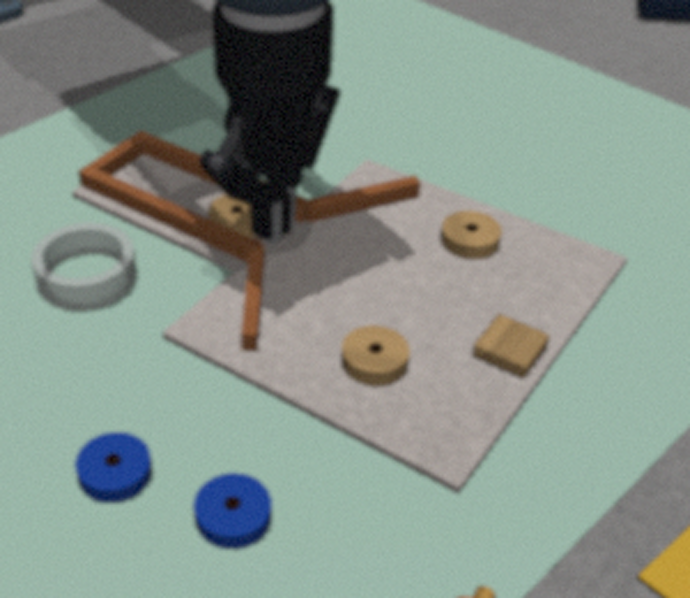

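Wheel 1 is in the slot: the shut fingers stand in the gate and the wheel is ahead of them, at about x=35. Next is wheel R.

Emit:
arm_command --fingers '[8,8,24,24,24,24,24,24,24,24,24]' --pt "0.486 0.118 0" --pt "0.486 0.118 0" --pt "0 0 0.8" --pt "0.608 -0.312 0" --pt "0.608 -0.312 0" --pt "0.608 -0.312 0" --pt "0.608 -0.312 0" --pt "0 0 0" --pt "0 0 -0.4" --pt "0 0 -0.4" --pt "0 0 0" --twist '[0,0,0,-9.5,-9.5,-9.5,-9.5,0,0,0,0]'

```text
t: 8.7
tcp_pos: [0.7211, -0.0021, 0.008]
eef_rot: [-179.9, -0.3, 155.7]
force: [0.6, 0.6, 1.1]
width: 0.0239
```

```bash
python3 -c "
from h import *
status('s4',False)"
```

```text
tcp [ 0.7211 -0.0021  0.008 ] board [-152.    88.4] yaw [-179.9   -0.3  155.7] t 8.7
scene wheel_a 0.81 301 [33.  -4.2]
scene wheel_a 0.63 51 [-125.7  -93.1]
scene wheel_a 0.56 170 [-138.2   60.9]
scene tile_a 0.72 565 [-190.6    8.2]
scene tile_a 0.56 309 [  70.7 -115.1]
scene tile_a 0.33 11694 [-81.5  39. ]
```

Emit:
arm_command --fingers '[24,24,24,24,24,24,24,24,24,24,24,24]' --pt "-0.19 0.087 0" --pt "-0.19 0.087 0" --pt "-0.19 0.087 0" --pt "-0.19 0.087 0" --pt "-0.19 0.087 0" --pt "-0.19 0.087 0" --pt "-0.19 0.087 0" --pt "-0.19 0.087 0" --pt "-0.19 0.087 0" --pt "-0.19 0.087 0" --pt "-0.19 0.087 0" --pt "0 0 0" --twist '[0,0,0,0,0,0,0,0,0,0,0,0]'

```text
t: 10.5
tcp_pos: [0.6178, 0.0454, 0.0107]
eef_rot: [-180.0, -0.1, 155.7]
force: [0.3, 0.2, 0.9]
width: 0.0241
```

```bash
python3 -c "
from h import *
status('s5')"
```

```text
tcp [0.6178 0.0454 0.0107] board [-62.9  17.9] yaw [-1.800e+02 -1.000e-01  1.557e+02] t 10.5
top wheel_a 0.71 367 [-113.2  -77. ]
top wheel_a 0.58 448 [32.9  1.9]
top wheel_a 0.52 315 [-35.6   0.9]
scene wheel_a 0.82 460 [-116.6  -79.3]
scene wheel_a 0.66 198 [-46.3  -3. ]
scene wheel_a 0.59 313 [35.3 -0.5]
scene tile_a 0.88 548 [-191.     8.3]
scene tile_a 0.43 54 [  84.4 -107.5]
```

View pics/s5_top.png

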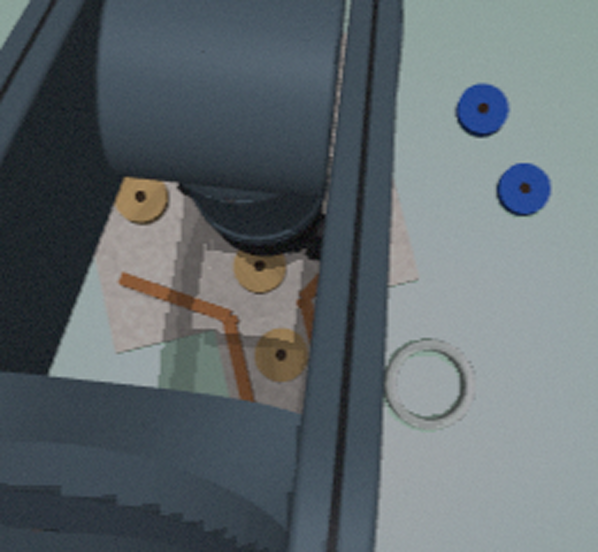

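Emit:
arm_command --fingers '[24,24,24,24,24,24,24,24,24,24,24,24]' --pt "0.546 -0.248 0" --pt "-0.016 0.184 0" --pt "-0.016 0.184 0" --pt "-0.016 0.184 0" --pt "-0.016 0.184 -0.02" --pt "-0.16 -0.039 0" --pt "-0.16 -0.039 0" --pt "-0.16 -0.039 0" --pt "-0.16 -0.039 0" --pt "-0.16 -0.039 0" --pt "-0.16 -0.039 0" --pt "0 0 0" --twist '[0,9.5,9.5,9.5,9.5,0,0,0,0,0,0,0]'

```text
t: 12.3
tcp_pos: [0.5941, 0.0575, 0.0098]
eef_rot: [180.0, -0.0, -166.3]
force: [0.4, 0.2, -0.0]
width: 0.0237
```

```bash
python3 -c "
from h import *
status('s6')"
```

```text
tcp [0.5941 0.0575 0.0098] board [-42.7   0.5] yaw [ 180.    -0.  -166.3] t 12.3
top wheel_a 0.76 224 [-9.1 -1.7]
top wheel_a 0.57 132 [27.8 -8.9]
top tile_a 0.59 427 [  75.9 -118.3]
scene wheel_a 0.76 362 [34.3 -3.9]
scene wheel_a 0.67 192 [-9.9  9.2]
scene wheel_a 0.62 459 [-116.   -79.1]
scene tile_a 0.76 605 [-190.1    9.2]
scene tile_a 0.6 110 [  81.1 -108.7]
```

Emit:
arm_command --fingers '[24,8,8,8,8,8,8,8,8,8,8,8]' --pt "0.19 0.055 0" --pt "0 0 0" --pt "0 0 0" --pt "-0.135 -0.033 0" --pt "-0.135 -0.033 0" --pt "-0.135 -0.033 0" --pt "-0.135 -0.033 0" --pt "-0.135 -0.033 0" --pt "-0.135 -0.033 0" --pt "-0.135 -0.033 0" --pt "-0.135 -0.033 0" --pt "0 0 0" --twist '[0,0,0,0,0,0,0,0,0,0,0,0]'

```text
t: 14.1
tcp_pos: [0.5497, 0.0471, 0.0098]
eef_rot: [180.0, -0.0, -166.3]
force: [0.4, -0.5, -0.8]
width: 0.0081
```

```bash
python3 -c "
from h import *
status('s7')"
```

```text
tcp [0.5497 0.0471 0.0098] board [2.9 0.1] yaw [ 180.    -0.  -166.3] t 14.1
top wheel_a 0.92 422 [77.2  2.1]
top wheel_a 0.53 9 [49.1 -5.7]
top tile_a 0.82 366 [-189.9    9.5]
top tile_a 0.6 464 [  75.7 -118.1]
scene wheel_a 0.94 459 [-116.2  -79.6]
scene wheel_a 0.74 296 [80.2 -3.6]
scene wheel_a 0.51 198 [39.9  1.6]
scene tile_a 0.81 568 [-190.6    7.5]
```

View pics/s7_scene.png

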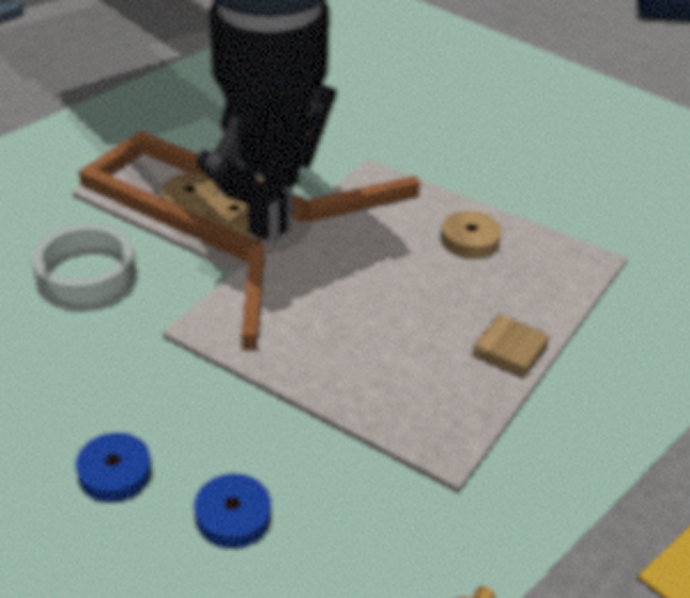

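Two are in, in a row at about x=80 and x=36. Now the last wheel, L.

Emit:
arm_command --fingers '[8,8,24,24,24,24,24,24,24,24,24,24]' --pt "0.514 0.125 0" --pt "0.514 0.125 0" --pt "0 0 0.8" --pt "0.259 0.498 0" --pt "0.259 0.498 0" --pt "0.259 0.498 0" --pt "0.259 0.498 0" --pt "0.259 0.498 0" --pt "0 0 0" --pt "0 0 -0.4" --pt "0 0 -0.4" --pt "0 0 0" --twist '[0,0,0,9.2,9.2,9.2,9.2,9.2,0,0,0,0]'

```text
t: 15.9
tcp_pos: [0.6652, 0.1831, 0.0073]
eef_rot: [179.9, -0.1, -120.4]
force: [-1.1, 0.3, 0.1]
width: 0.024
```

```bash
python3 -c "
from h import *
status('s8')"
```

```text
tcp [0.6652 0.1831 0.0073] board [-141.5 -104.7] yaw [ 1.799e+02 -1.000e-01 -1.204e+02] t 15.9
top wheel_a 0.93 425 [35.3  1.9]
top wheel_a 0.88 434 [77.5  1.9]
top wheel_a 0.78 423 [-116.   -77.4]
top tile_a 0.97 446 [  75.7 -117.9]
top tile_a 0.64 354 [-190.7    8.1]
scene wheel_a 0.97 461 [-116.3  -79.6]
scene wheel_a 0.93 355 [35.4 -2.9]
scene wheel_a 0.53 309 [80.3 -3.5]
scene tile_a 0.66 321 [  71.2 -114.3]
scene tile_a 0.6 554 [-190.9    7.4]
```

Emit:
arm_command --fingers '[24,24,24,24,24,24,24,24,24,24,24,24]' --pt "-0.105 -0.184 0.03" --pt "-0.105 -0.184 0" --pt "-0.105 -0.184 0" --pt "-0.105 -0.184 0" --pt "-0.105 -0.184 0" --pt "-0.105 -0.184 0" --pt "-0.105 -0.184 0" --pt "-0.105 -0.184 0" --pt "-0.105 -0.184 0" --pt "-0.105 -0.184 0" --pt "-0.105 -0.184 0" --pt "0 0 0" --twist '[0,0,0,0,0,0,0,0,0,0,0,0]'

```text
t: 17.7
tcp_pos: [0.6083, 0.0822, 0.0113]
eef_rot: [180.0, -0.0, -120.4]
force: [-0.1, 1.3, -0.3]
width: 0.0238
```

```bash
python3 -c "
from h import *
status('s9')"
```

```text
tcp [0.6083 0.0822 0.0113] board [-62.3 -20.1] yaw [ 180.    -0.  -120.4] t 17.7
top wheel_a 0.87 432 [77.3  2.4]
top wheel_a 0.83 284 [35.8  7.8]
top wheel_a 0.59 8875 [-25.2  29.3]
top tile_a 0.69 152 [  65.3 -117.8]
scene wheel_a 0.92 457 [-42.2   1.3]
scene wheel_a 0.67 324 [80.6 -3.4]
scene wheel_a 0.6 355 [36.2 -4. ]
scene tile_a 0.61 583 [-190.8    7.7]
scene tile_a 0.59 283 [  70.5 -113.5]
scene tile_a 0.28 338 [35.9 -3.6]
```

View pics/s9_scene.png

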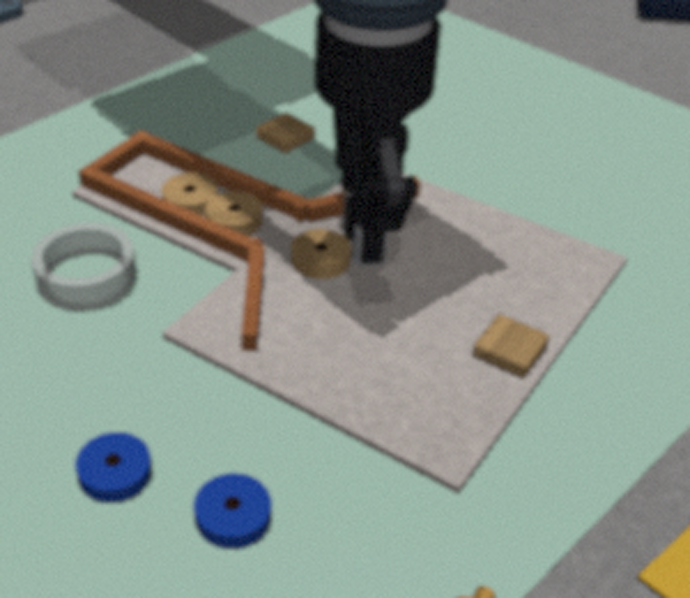

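Emit:
arm_command --fingers '[24,24,24,24,24,24,24,24,24,24,24,24]' --pt "0.305 0.517 0" --pt "0.081 -0.152 0" --pt "0.081 -0.152 0" --pt "0.081 -0.152 0" --pt "0.081 -0.152 0" --pt "0.081 -0.152 -0.03" --pt "-0.202 -0.049 0" --pt "-0.202 -0.049 0" --pt "-0.202 -0.049 0" --pt "-0.202 -0.049 0" --pt "-0.202 -0.049 0" --pt "0 0 0" --twist '[0,-9.2,-9.2,-9.2,-9.2,-9.2,0,0,0,0,0,0]'

```text
t: 19.5
tcp_pos: [0.5928, 0.0585, 0.0099]
eef_rot: [180.0, -0.0, -166.3]
force: [0.7, 0.4, -0.5]
width: 0.0237
```

```bash
python3 -c "
from h import *
status('s10')"
```

```text
tcp [0.5928 0.0585 0.0099] board [-41.7  -0.7] yaw [ 180.    -0.  -166.3] t 19.5
top wheel_a 0.44 109 [ 30.8 -11.1]
top tile_a 0.76 422 [  75.7 -117.9]
scene wheel_a 0.7 315 [79.7 -3.4]
scene wheel_a 0.61 187 [-9.7  7.6]
scene wheel_a 0.54 338 [37. -4.]
scene tile_a 0.62 572 [-190.7    8. ]
```

Emit:
arm_command --fingers '[24,8,8,8,8,8,8,8,8,8,8,8]' --pt "0.19 0.035 0" --pt "0 0 0" --pt "0 0 0" --pt "-0.132 -0.032 0" --pt "-0.132 -0.032 0" --pt "-0.132 -0.032 0" --pt "-0.132 -0.032 0" --pt "-0.132 -0.032 0" --pt "-0.132 -0.032 0" --pt "-0.132 -0.032 0" --pt "-0.132 -0.032 0" --pt "0 0 0" --twist '[0,0,0,0,0,0,0,0,0,0,0,0]'

```text
t: 21.3
tcp_pos: [0.5498, 0.0475, 0.0098]
eef_rot: [180.0, -0.0, -166.3]
force: [-0.5, 0.3, -0.3]
width: 0.0083
```

Emit:
arm_command --fingers '[8,8,8,8,8,8,8,8]' --pt "0.45 0.11 0" --pt "0.45 0.11 0" --pt "0.45 0.11 0.4" --pt "0 0 0.9" --pt "0 0.6 0.9" --pt "0 0.9 0.9" --pt "0 0.9 0" --pt "0 0 0" --twist '[0,0,0,0,0,0,0,0]'

```text
t: 22.3
tcp_pos: [0.6177, 0.1866, 0.1647]
eef_rot: [180.0, 0.1, -166.1]
force: [0.1, 0.0, 0.0]
width: 0.0082
```

```bash
python3 -c "
from h import *
status('s11')"
```

```text
tcp [0.6177 0.1866 0.1647] board [ -96.2 -119.3] yaw [ 1.800e+02  1.000e-01 -1.661e+02] t 22.3
top wheel_a 0.93 461 [119.    2.6]
top wheel_a 0.9 458 [35.1  1.1]
top wheel_a 0.73 446 [76.8  1.8]
top tile_a 0.94 435 [  76.4 -118.3]
top tile_a 0.71 378 [-190.4    9.5]
scene wheel_a 0.74 285 [122.9  -2.5]
scene wheel_a 0.6 337 [79.6 -3.4]
scene wheel_a 0.55 372 [36. -4.]
scene tile_a 0.82 278 [  70.9 -114.7]
scene tile_a 0.64 542 [-190.7    7.4]
scene tile_a 0.52 227 [122.5  -2.5]
scene tile_a 0.43 17302 [-96.4  23.1]
scene tile_a 0.41 300 [80.1 -3.3]
```

View pics/s11_scene.png

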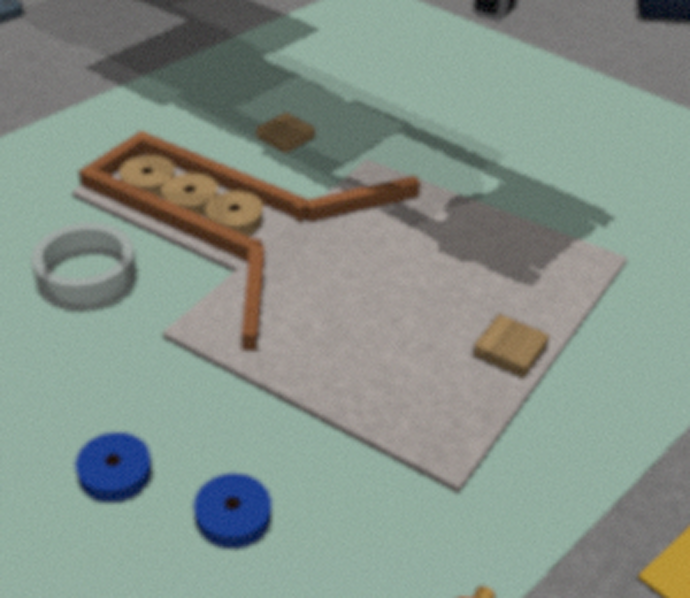

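The picture shows all three wheels flat in a row in the slot, at crop (147,171), (189,189) and (235,208). Tiles, tape and blue wheels are where they were, and the arm is clear.

```bash
python3 -c "
from h import *
robot.job_done()"
```

```text
the job is handed in; nothing more can be done
```

All three wooden wheels are in the slot. I pushed them flat through the gate one at a time, and each was wholly inside before the next one started. I handed the job in at about 22 s of the 64 s allowed.

- **Wheels:** the last pictures put their centres about 35, 77 and 119 mm past the gate, and 21 mm is enough. The two cameras disagree by up to about 4 mm, well inside that margin.
- **Forces and arm:** force readings, taken only at the end of each move, stayed near 1 N. The arm stood clear of everything when I handed in.
- **Other things:** tile_a and tile_b stayed put within measuring error of a few millimetres. The tape and the blue look-alikes I compared only by eye in the pictures, and they look unmoved.
- **Detector errors:** the networks sometimes labelled wheels in the slot as tiles, or reported very large false tile or wheel areas. I ignored these because the pictures contradicted them. No check failed.

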